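# Sweep the stretcher offcuts off the board into the tray

### The arm

A 7-joint arm with a two-finger parallel gripper is mounted at the origin on the work surface. World frame = base frame: x ahead of the robot, y to its left, z up, the work surface at z = 0. Lengths are in m, angles in rad, forces in N, time in s.
With the tool pointing down it reaches from about 0.4 to 0.85 m from the base axis. Payload 4.4 kg.
Tool frame: the origin (TCP) lies midway between the tips of the shut fingers; the grasp point (between the pads) lies 19 mm behind it; z points along the fingers, y is the line along which they close (so a half turn about z gives the same grasp; the last joint's range is limited). The gripper opens to 94 mm and grips with 3 to 60 N. Pads are 16 mm wide; open, the fingers measure 119 mm over their backs; the gripper's body (75 mm by 177 mm) begins 78 mm behind the grasp point.
Start: joints at [-1.416, 0.628, 0.038, 1.517, -0.027, 0.996, -0.02], TCP at [0.142, 0.634, 0.205] pointing down, gripper open.
Joint ranges: [-3.06, 3.06], [-0.37, 2.12], [-1.25, 1.32], [0.18, 2.47], [-1.1, 4.24], [0.23, 1.98], [-2.94, 2.94]. Speed limits (rad/s): [2.57, 2.57, 3.14, 3.14, 3.14, 3.14, 3.14].

### API

Orientations are given as a rotation vector (axis times angle).
In Python, from workcell import get_state, eyes, job gives the robot as it stands.
- The arm moves only by the tool play_rows, never from a script. Its argument "increments" is a list of rows, each a list of 3 entries, a list of its own where there are three numbers: the shift along the tool's x, y, z in cm, then the turn about the tool's z in rad, then the closure in counts, from 0 (fully open) to 255 (shut). In form: [[[x, y, z], spin, hand], ...]. A call has exactly 5 rows; each row shifts and turns the commanded pose from where the row before left it, along the tool's axes as they then stand; what a row does not reach is not made up. A row lasts 1/10 s, in which the tool goes at most 50 mm and 8.59 degrees, less where a joint would pass 70% of its speed; a pose out of reach is approached as far as the arm can. A call is refused whole if a number of a shift passes 5 or a number of a turn 0.15, either way. A call with a gripper value outside its range is refused whole. The fingers move at their own pace and stop on an object; "squeeze" is the grip in N (left out, the last holds). Time passes only in rows, so rows that do not move let the fingers close, or fill a call up. It gives the time, the measured TCP pose, the force, the opening and the grip force at its end, in the units of the state.
- get_state(): the state, without advancing time (a new reading comes with each control period).
- eyes.grab_frame(name): name is "scene" or "top" or "wrist"; returns the picture (400x640x3 uint8, red, green, blue); there is no depth.
- eyes.camera_params(name): a dict with "fx", "fy", "cx", "cy" (pixels), "T" (4x4, takes a point from camera to world coordinates). Camera axes: x right, y down, z forward; pixel columns grow to the right and rows downward; lengths in m; the calibration is good to about 2 mm. A picture is of the moment at which its call begins: read the wrist's pose just before it. camera_params takes no time and is no camera call; for the wrist camera it gives the pose at the moment of the call.
- job.sign_off(): hands the job in; it is judged then, once.
The state is a dict: "clock": time; "qpos": joint angles; "joint_vel": joint speeds; "joint_torque": joint torques, N m; "tcp_pos": TCP position; "ee_rot": TCP orientation; "contact_force": force on the tool from outside, world axes, zero at the start; "wrist_torque": the same for the moment, N m; "opening": finger opening in m; "grip_force": force on a finger pad.
Only numpy, scipy, OpenCV 4.12 (cv2) and the standard library are available. Lean on these libraries where they do the work, as an engineer would, in place of code of your own. Each camera call takes 0.05 s, during which the arm holds its last target. There are 200 camera calls.

### The job

Clear the three small wooden offcuts off the work board: sweep them with your fingertips over the end of the board so that all three lie in the empty white tray beside it, none left leaning on the board. Only push them along the board, do not pick any of them up, and leave the long stretcher bar and the two little jars standing where they are.

Things in the scene. Friction and masses are not known exactly. Their poses are not given: they have to be found in the camera images.
- board: Flat dark rimless work board on battens, fixed; top 360 (x) by 400 (y) mm, 40 mm above the table. Origin: centre of its footprint at table height; x to its far edge, y to its left end. Tray and crate stand against its two ends (+y, -y; which is where varies), 3 mm off. Two offcuts lie 120 to 260 mm apart in a row along y nearer than the jars, one beyond them; both rows are clear to the ends.
- tray: The empty shallow white enamelled tray with a blue rim, fixed on the table against one end of the board, its long side along that end. 300 (x) by 150 (y) by 30 mm high, walls and floor 4 mm thick, rim 10 mm lower than the board's top. Origin: centre of its underside; axes parallel to the board's. Offcuts pushed over the board's end drop into it; their positions in the board's x always lie within the tray's length.
- tube_crate: Plywood crate full of paint tubes, fixed against the other end of the board: not the place for offcuts. 300 (x) by 150 (y) by 35 mm high. Origin: centre of its underside; axes parallel to the board's.
- mitre_end_mid (a point): Offcut of pine, 11 g: right-angled triangle lying flat, two sides 45 mm, 20 mm thick. The point is the middle of its thickness at the triangle's centroid (corners within 34 mm of it); x and y along the two 45 mm sides, any yaw.
- square_end_mid (a point): Offcut of pine, 15 g: block 32 (x) by 45 (y) by 20 mm thick, lying flat. The point is its centre.
- slant_end_mid (a point): Offcut of pine, 16 g: lying flat, 45 mm wide (y), its side at -y 55 mm and its side at +y 10 mm long (x), the end at -x square and the one at +x slanting at 45 degrees, 20 mm thick. The point is the middle of its thickness at its centroid (corners within 40 mm of it).
- bar: Finished stretcher bar, the same pine, loose: 45 wide by 20 mm thick, 260 mm long on one side and 170 on the other, both ends mitred, lying flat along the board's far edge (long side roughly along the board's y). Stays. Origin: centre of its underside, at the centroid of its outline, long side towards -x.
- jar: Small brown glass jar with a black cap, 50 mm across and 62 mm high, loose, standing in the middle row of the board, between the near and far offcuts. Stays. Origin: centre of its underside.
- pot: Small white pot with a flat metal lid, 54 mm across and 50 mm high, loose, standing beside the other jar in the same middle row. Stays. Origin: centre of its underside.

How it is judged:
At the end, for the whole second after the job is handed in: All three offcuts are at rest in the white tray: middles between its walls and less than 58 mm above the table (one may lie on another), none touching the board. The stretcher bar, glass jar and white pot are upright (within 0.15 rad) and within 15 mm of where they stood (x of mitre_end_mid in the frame of tray between -0.146 and 0.146 m and y of mitre_end_mid in the frame of tray between -0.071 and 0.071 m and z of each of mitre_end_mid, square_end_mid, slant_end_mid in the frame of tray below 0.058 m and contact force between each of mitre_end, square_end, slant_end and board below 0.03 N and linear speed of each of mitre_end, square_end, slant_end below 0.02 m/s and x of square_end_mid in the frame of tray between -0.146 and 0.146 m and y of square_end_mid in the frame of tray between -0.071 and 0.071 m and x of slant_end_mid in the frame of tray between -0.146 and 0.146 m and y of slant_end_mid in the frame of tray between -0.071 and 0.071 m and distance of each of bar, jar, pot from where it was at the start of the episode below 0.015 m and angle between each of bar, jar, pot's own z axis and vertical below 0.15 rad).
It fails at once if an offcut is picked up: its middle comes more than 22 mm above the top of the board (it lies 10 mm above it) (height (world z) of any of mitre_end_mid, square_end_mid, slant_end_mid above 0.062 m).
It fails at once if the stretcher bar is shoved more than 15 mm from its place, lifted or knocked over (distance of bar from where it was at the start of the episode above 0.015 m or angle between bar's own z axis and vertical above 0.15 rad).
It fails at once if the small jar is shoved more than 15 mm from its place, lifted or knocked over (distance of jar from where it was at the start of the episode above 0.015 m or angle between jar's own z axis and vertical above 0.15 rad).
It fails at once if the white pot is shoved more than 15 mm from its place, lifted or knocked over (distance of pot from where it was at the start of the episode above 0.015 m or angle between pot's own z axis and vertical above 0.15 rad).
It also fails if it takes over 61 s, if anything falls off the work surface, if the arm or the gripper's body presses on something with over 40 N, if the wrist force passes 120 N, or if a joint passes its speed limit or range.

## Working session

There is one attempt and no reset: what is moved stays moved. The work goes in short steps, Python scripts to look and compute and a tool call to move; the robot and the scene stay as the last step left them, time stands still between calls to the robot, and variables do not carry over. Pictures are saved under pics/ and viewed, at most 10 in all, crops included, and the job is handed in when it is done.

Besides the shell and the picture viewer there is one more tool, called after "Call:" in YAML: its name, and indented under it one key for each argument. play_rows: Moves the arm, as the interface text tells. Its arguments: {"type":"object","properties":{"increments":{"type":"array"},"squeeze":{"type":"number"}},"required":["increments"]}

```bash
mkdir -p pics; python3 - <<'E'
from workcell import get_state, eyes
import cv2
for n in("top","scene"):
    cv2.imwrite(f"pics/{n}0.png",eyes.grab_frame(n)[:,:,::-1])
    p=eyes.camera_params(n);print(n,p["fx"],p["cx"],p["cy"],p["T"])
s=get_state();print(s["clock"],s["tcp_pos"],s["ee_rot"],s["opening"])
E
```

```text
top 378.7809700598289 325.5333453597962 199.00312351595355 [[ 0.01757204 -0.99525788  0.0956712   0.53700258]
 [-0.99939936 -0.02034207 -0.02805573  0.02518722]
 [ 0.02986884 -0.09512074 -0.99501754  0.77456745]
 [ 0.          0.          0.          1.        ]]
scene 467.56010381005495 319.90353334253234 196.8351738681826 [[-0.49741071  0.67936758 -0.53948333  1.17113102]
 [ 0.86746957  0.39588771 -0.30127971  0.33543466]
 [ 0.00889515 -0.61784513 -0.7862495   0.89565073]
 [ 0.          0.          0.          1.        ]]
0.1 [0.14219986 0.63367882 0.20468684] [-3.46035941e-01 -3.12232997e+00  2.54176177e-03] 0.09390295608246343
```

View pics/top0.png

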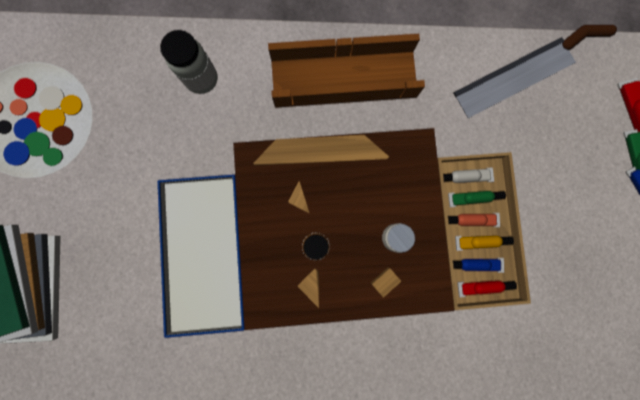

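The board fills roughly px (234,142), (434,129), (454,310) and (243,329), with the tray on its left (+y) side. The offcuts are near (299,198), (311,288) and (386,283), the jar at (316,246), the pot at (398,238), and the bar along the top edge. I'll enlarge the picture for accuracy.

```bash
python3 - <<'E'
import cv2
im=cv2.imread("pics/top0.png")[120:345,150:465]
cv2.imwrite("pics/crop0.png",cv2.resize(im,None,fx=2.5,fy=2.5,interpolation=cv2.INTER_CUBIC))
E
```

```text
(no output)
```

View pics/crop0.png

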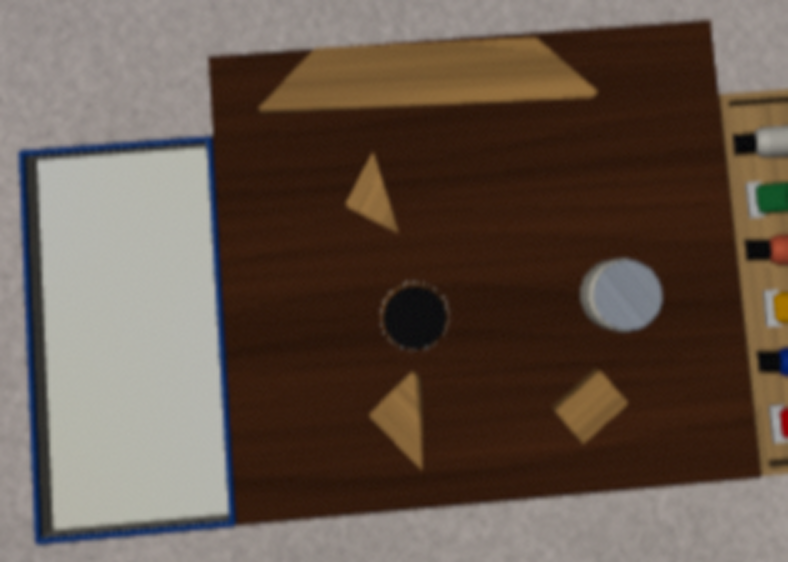

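View pics/scene0.png

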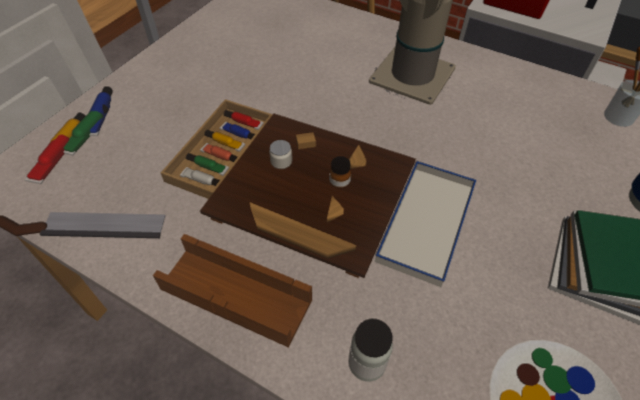

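The crop shows the corners sharply: board (209,57), (710,21), (762,477), (234,523), jar cap (414,316), pot lid (627,294). The scene view confirms the layout. Next I'll put these into the board frame.

```bash
cat > h.py <<'E'
import numpy as np, json
from workcell import get_state, eyes
from scipy.spatial.transform import Rotation as R
def px(uv,z,p):
    d=p["T"][:3,:3]@[(uv[0]-p["cx"])/p["fx"],(uv[1]-p["cy"])/p["fy"],1]; o=p["T"][:3,3]
    return (o+d*(z-o[2])/d[2])[:2]
def crop(u,v,z,p): return px(((u+.5)/2.5-.5+150,(v+.5)/2.5-.5+120),z,p)
E
python3 - <<'E'
from h import *
p={k:np.array(v) for k,v in eyes.camera_params("top").items()}
c=np.array([crop(*q,.04,p) for q in [(209,57),(710,21),(762,477),(234,523)]])
print(c, [np.linalg.norm(c[i]-c[(i+1)%4]) for i in range(4)])
l=((c[0]+c[3])-(c[1]+c[2]))/2; f=((c[0]+c[1])-(c[2]+c[3]))/2
yaw=np.mean([np.arctan2(-l[0],l[1]),np.arctan2(f[1],f[0])]);o=c.mean(0)
print("yaw",yaw,np.arctan2(-l[0],l[1]),"o",o)
M=np.array([[np.cos(yaw),np.sin(yaw)],[-np.sin(yaw),np.cos(yaw)]])
json.dump(dict(o=o.tolist(),yaw=float(yaw)),open("b.json","w"))
for n,z,qs in [("far",.06,[(373,152),(345,204),(398,234)]),("near",.06,[(414,371),(369,415),(422,470)]),("sq",.06,[(600,371),(554,407),(585,444),(628,404)]),("jar",.102,[(414,316)]),("pot",.09,[(627,294)]),("bar",.06,[(259,110),(597,93),(541,38),(312,49)]),("tray",.03,[(22,152),(212,138),(234,523),(39,542)])]:
    b=np.array([M@(crop(*q,z,p)-o) for q in qs]);print(n,(b*1000).round().tolist(),"mean",(b.mean(0)*1000).round())
s=get_state();print(R.from_rotvec(s["ee_rot"]).as_matrix().round(3))
E
```

```text
[[ 0.71531465  0.18749877]
 [ 0.75463103 -0.20961894]
 [ 0.39825708 -0.24628634]
 [ 0.35980986  0.15442305]] [np.float64(0.39905921167981434), np.float64(0.35825534029350914), np.float64(0.4025496231429739), np.float64(0.35704013641882615)]
yaw 0.09741058780940144 0.09716232781501535 o [ 0.55700316 -0.02849586]
far [[91.0, 76.0], [53.0, 100.0], [27.0, 62.0]] mean [57. 80.]
near [[-76.0, 58.0], [-105.0, 94.0], [-148.0, 58.0]] mean [-110.   70.]
sq [[-87.0, -81.0], [-111.0, -44.0], [-140.0, -65.0], [-113.0, -99.0]] mean [-113.  -72.]
jar [[-34.0, 55.0]] mean [-34.  55.]
pot [[-31.0, -100.0]] mean [ -31. -100.]
bar [[130.0, 160.0], [124.0, -99.0], [170.0, -60.0], [174.0, 117.0]] mean [149.  30.]
tray [[116.0, 351.0], [116.0, 203.0], [-181.0, 203.0], [-182.0, 350.0]] mean [-33. 277.]
[[-0.976  0.219 -0.   ]
 [ 0.219  0.976 -0.002]
 [-0.    -0.002 -1.   ]]
```

```bash
cat >> h.py <<'E'
B=json.load(open("b.json")); c_,s_=np.cos(B["yaw"]),np.sin(B["yaw"]); M=np.array([[c_,-s_],[s_,c_]])
def inb(s=None):  # TCP in board frame (mm), yaw error of tool y from board x (rad, spin needed)
    s=s or get_state(); Rm=R.from_rotvec(s["ee_rot"]).as_matrix()
    b=M.T@(np.array(s["tcp_pos"][:2])-B["o"])*1000
    return b.round(1), round(s["tcp_pos"][2]*1000,1), round(np.arctan2(Rm[1,1],Rm[0,1])-B["yaw"],4)
E
python3 - <<'E'
from h import *
s=get_state();t=np.array(B["o"])+M@[-.110,.025]
p=s["tcp_pos"];th=np.arctan2(p[1],p[0]);r=np.hypot(*p[:2]);th1=np.arctan2(t[1],t[0]);r1=np.hypot(*t)
ey=inb(s)[2];N=20;psi=ey+B["yaw"];q=np.array(p[:2]);print(inb(s),t)
for i in range(N):
    k=(i+1)/N; w=np.array([np.cos(th+(th1-th)*k),np.sin(th+(th1-th)*k)])*(r+(r1-r)*k)
    d=w-q; Y=np.array([np.cos(psi),np.sin(psi)]);X=np.array([-Y[1],Y[0]])
    sh=np.array([d@X,d@Y]).round(4); q=q+sh[0]*X+sh[1]*Y; psi-=round(ey/N,4)
    print((sh*100).round(2),round(ey/N,4))
E
```

```text
(array([-348.4,  699.4]), np.float64(204.7), np.float64(1.2526)) [ 0.44509321 -0.01431261]
[-4.41 -1.17] 0.0626
[-4.34 -1.2 ] 0.0626
[-4.26 -1.23] 0.0626
[-4.18 -1.24] 0.0626
[-4.1  -1.27] 0.0626
[-4.02 -1.3 ] 0.0626
[-3.94 -1.31] 0.0626
[-3.87 -1.33] 0.0626
[-3.78 -1.36] 0.0626
[-3.71 -1.37] 0.0626
[-3.62 -1.38] 0.0626
[-3.55 -1.41] 0.0626
[-3.47 -1.41] 0.0626
[-3.39 -1.44] 0.0626
[-3.31 -1.44] 0.0626
[-3.23 -1.46] 0.0626
[-3.15 -1.47] 0.0626
[-3.07 -1.48] 0.0626
[-3.   -1.49] 0.0626
[-2.91 -1.5 ] 0.0626
```

Call:
play_rows:
  increments:
    - [[-4.4,-1.2,0],0.063,170]
    - [[-4.3,-1.2,0],0.063,170]
    - [[-4.3,-1.2,0],0.063,170]
    - [[-4.2,-1.2,0],0.063,170]
    - [[-4.1,-1.3,0],0.063,170]

```text
clock: 0.6
tcp_pos: [0.3228, 0.504, 0.2051]
ee_rot: [0.836, 3.028, -0.001]
contact_force: [-0.0, -0.3, 0.8]
opening: 0.0579
grip_force: 0.0
```

Call:
play_rows:
  increments:
    - [[-4.0,-1.3,0],0.063,170]
    - [[-3.9,-1.3,0],0.063,170]
    - [[-3.9,-1.3,0],0.063,170]
    - [[-3.8,-1.4,0],0.063,170]
    - [[-3.7,-1.4,0],0.063,170]

```text
clock: 1.1
tcp_pos: [0.4328, 0.3334, 0.2052]
ee_rot: [1.301, 2.86, -0.001]
contact_force: [-0.8, 0.4, 0.4]
opening: 0.0314
grip_force: 0.0
```

Call:
play_rows:
  increments:
    - [[-3.6,-1.4,0],0.063,170]
    - [[-3.6,-1.4,0],0.063,170]
    - [[-3.5,-1.4,0],0.063,170]
    - [[-3.4,-1.4,0],0.063,170]
    - [[-3.3,-1.4,0],0.063,170]

```text
clock: 1.6
tcp_pos: [0.4718, 0.151, 0.2053]
ee_rot: [1.733, 2.62, -0.0]
contact_force: [-0.0, -0.8, 0.5]
opening: 0.0309
grip_force: 0.0
```

Call:
play_rows:
  increments:
    - [[-3.2,-1.5,0],0.063,170]
    - [[-3.2,-1.5,0],0.063,170]
    - [[-3.1,-1.5,0],0.063,170]
    - [[-3.0,-1.5,0],0.063,170]
    - [[-2.9,-1.5,0],0.063,170]

```text
clock: 2.1
tcp_pos: [0.4421, -0.0166, 0.2054]
ee_rot: [2.123, 2.316, -0.0]
contact_force: [1.2, -0.8, -0.2]
opening: 0.0313
grip_force: 0.0
```

```bash
python3 -c "
from h import *
s=get_state();print(inb(s),s['clock'],s['opening'],s['qpos'])"
```

```text
(array([-113.2,   23. ]), np.float64(205.4), np.float64(-0.0105)) 2.1 0.03129804204986444 [-0.34777416  0.36161283  0.43108595  2.07592342 -0.21909974  0.74673589
  0.30743712]
```

Call:
play_rows:
  increments:
    - [[0,0.4,4],-0.01,170]
    - [[0,0,4],0,170]
    - [[0,0,4],0,170]
    - [[0,0,2.8],0,170]
    - [[0,0,1.0],0,170]

```text
clock: 2.6
tcp_pos: [0.4446, -0.0148, 0.0451]
ee_rot: [-2.106, -2.327, 0.005]
contact_force: [-0.2, 0.6, 1.5]
opening: 0.0311
grip_force: 0.0
```

```bash
python3 -c "
from h import *
import cv2
s=get_state();print(inb(s),s['clock'],s['contact_force'])
cv2.imwrite('pics/top1.png',eyes.grab_frame('top')[:,:,::-1]);print(inb())"
```

```text
(array([-110.5,   24.6]), np.float64(45.1), np.float64(0.0022)) 2.6 [-0.24525087  0.56095091  1.47019657]
(array([-110.3,   24.5]), np.float64(45.1), np.float64(0.0022))
```

View pics/top1.png

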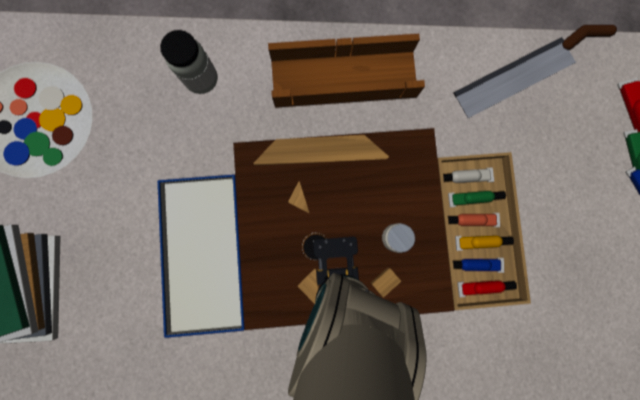

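The fingers are down between the slant piece (~310,288) and the square (~387,283), clear of the jar. Now I push towards the tray.

Call:
play_rows:
  increments:
    - [[1.5,0,0],0,170]
    - [[1.5,0,0],0,170]
    - [[1.5,0,0],0,170]
    - [[1.5,0,0],0,170]
    - [[1.5,0,0],0,170]

```text
clock: 3.15
tcp_pos: [0.44, 0.0607, 0.0488]
ee_rot: [2.107, 2.329, 0.003]
contact_force: [1.0, 0.4, -1.0]
opening: 0.0315
grip_force: 0.0
```

Call:
play_rows:
  increments:
    - [[1.5,0,0],0,170]
    - [[1.5,0,0],0,170]
    - [[1.5,0,0],0,170]
    - [[1.5,0,0],0,170]
    - [[1.5,0,0],0,170]

```text
clock: 3.65
tcp_pos: [0.4324, 0.1355, 0.0489]
ee_rot: [2.107, 2.329, 0.004]
contact_force: [1.2, 0.1, -0.3]
opening: 0.0314
grip_force: 0.1
```

```bash
python3 -c "
from h import *
import cv2
s=get_state();print(inb(s),s['clock'],s['contact_force'])
cv2.imwrite('pics/top2.png',eyes.grab_frame('top')[:,:,::-1])"
```

```text
(array([-108. ,  175.4]), np.float64(48.9), np.float64(0.0028)) 3.65 [ 1.21935057  0.06360436 -0.28650258]
```

View pics/top2.png

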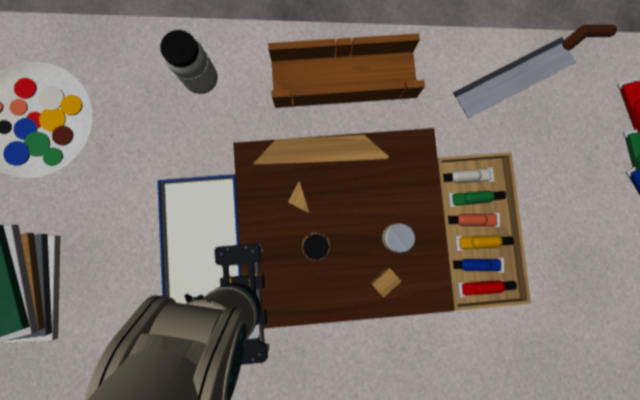

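The slant piece is being carried along, now hidden under the gripper at the board's end. The jar (316,246) hasn't moved. Push on over the edge, 3 mm lower.

Call:
play_rows:
  increments:
    - [[1.5,0,0.3],0,170]
    - [[1.5,0,0],0,170]
    - [[1.5,0,0],0,170]
    - [[1.5,0,0],0,170]
    - [[1.0,0,0],0,170]

```text
clock: 4.2
tcp_pos: [0.4252, 0.2053, 0.0455]
ee_rot: [2.106, 2.33, 0.003]
contact_force: [-0.5, -0.0, 0.3]
opening: 0.0312
grip_force: 0.0
```

```bash
python3 -c "
from h import *
s=get_state();print(inb(s),s['clock'],s['contact_force'])"
```

```text
(array([-108.5,  245.5]), np.float64(45.5), np.float64(0.0036)) 4.2 [-0.46750162 -0.01663148  0.30656306]
```

Call:
play_rows:
  increments:
    - [[0,0,-3],0,170]
    - [[0,0,-3],0,170]
    - [[-4,-0.1,0],0,170]
    - [[-4.6,-0.1,0],0,170]
    - [[-4.6,-0.1,0],0,170]

```text
clock: 4.7
tcp_pos: [0.4352, 0.0714, 0.1055]
ee_rot: [2.104, 2.331, 0.002]
contact_force: [0.8, -1.3, 0.2]
opening: 0.0312
grip_force: 0.0
```

Call:
play_rows:
  increments:
    - [[-4.6,-0.1,0],0,170]
    - [[-4.6,-0.1,0],0,170]
    - [[-4.6,0,0],0,170]
    - [[-4.6,0,0],0,170]
    - [[-4.6,0,0],0,170]

```text
clock: 5.2
tcp_pos: [0.4557, -0.159, 0.1053]
ee_rot: [2.108, 2.328, 0.001]
contact_force: [0.0, 0.3, 0.4]
opening: 0.0311
grip_force: 0.0
```

```bash
python3 -c "
from h import *
import cv2
s=get_state();print(inb(s),s['clock'],s['contact_force'])
cv2.imwrite('pics/top3.png',cv2.resize(eyes.grab_frame('top')[120:345,150:465,::-1],None,fx=2.5,fy=2.5,interpolation=cv2.INTER_CUBIC));print(inb())"
```

```text
(array([-113.5, -120. ]), np.float64(105.3), np.float64(0.002)) 5.2 [0.04279465 0.31963521 0.41199638]
(array([-113.6, -130.7]), np.float64(106.1), np.float64(-0.0085))
```

View pics/top3.png

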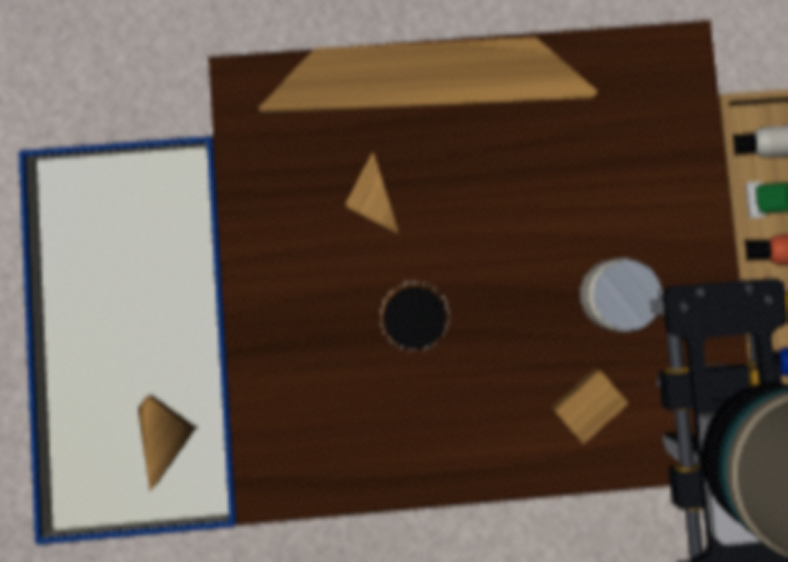

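The slant piece lies flipped in the tray (crop ~165,440), clear of the board. The square is untouched at (590,408), and the jar and pot haven't moved. Next is the square.

Call:
play_rows:
  increments:
    - [[0,0,3.5],0,170]
    - [[0,0,1.8],0,170]
    - [[0,0,0.8],0,170]
    - [[0.5,0,0],0,170]
    - [[1,0,0],0,170]

```text
clock: 5.75
tcp_pos: [0.4547, -0.1419, 0.0442]
ee_rot: [2.108, 2.327, 0.0]
contact_force: [0.8, 0.1, 0.1]
opening: 0.0311
grip_force: 0.0
```

Call:
play_rows:
  increments:
    - [[1.5,0,0],0,170]
    - [[1.5,0,0],0,170]
    - [[1.5,0,0],0,170]
    - [[1.5,0,0],0,170]
    - [[1.5,0,0],0,170]

```text
clock: 6.25
tcp_pos: [0.4473, -0.0653, 0.0446]
ee_rot: [2.105, 2.33, 0.002]
contact_force: [-0.5, 0.4, -0.5]
opening: 0.0314
grip_force: 0.0
```

```bash
python3 -c "
from h import *
s=get_state();print(inb(s),s['clock'],s['contact_force'])"
```

```text
(array([-112.8,  -25.9]), np.float64(44.6), np.float64(0.004)) 6.25 [-0.46260346  0.41305133 -0.50657827]
```

Call:
play_rows:
  increments:
    - [[1.6,0,0],0,170]
    - [[1.6,0,0],0,170]
    - [[1.6,0,0],0,170]
    - [[1.6,0,0],0,170]
    - [[1.6,0,0],0,170]

```text
clock: 6.75
tcp_pos: [0.4391, 0.0145, 0.0446]
ee_rot: [2.105, 2.331, 0.003]
contact_force: [0.5, 0.4, 0.5]
opening: 0.0312
grip_force: 0.0
```

Call:
play_rows:
  increments:
    - [[1.6,0,0],0,170]
    - [[1.6,0,0],0,170]
    - [[1.6,0,0],0,170]
    - [[1.6,0,0],0,170]
    - [[1.6,0,0],0,170]

```text
clock: 7.25
tcp_pos: [0.4309, 0.0942, 0.0446]
ee_rot: [2.105, 2.331, 0.003]
contact_force: [0.4, -0.9, 0.1]
opening: 0.0315
grip_force: 0.0
```

Call:
play_rows:
  increments:
    - [[1.6,0,0],0,170]
    - [[1.6,0,0],0,170]
    - [[1.6,0,0],0,170]
    - [[1.6,0,0],0,170]
    - [[1.6,0,0],0,170]

```text
clock: 7.75
tcp_pos: [0.4226, 0.1739, 0.0447]
ee_rot: [2.106, 2.331, 0.003]
contact_force: [-0.6, -0.5, 1.0]
opening: 0.0316
grip_force: 0.4
```

Call:
play_rows:
  increments:
    - [[1.5,0,0],0,170]
    - [[1.5,0,0],0,170]
    - [[0,0,-3],0,170]
    - [[0,0,-4],0,170]
    - [[0,0,-4],0,170]

```text
clock: 8.25
tcp_pos: [0.4186, 0.2027, 0.1555]
ee_rot: [-2.105, -2.331, -0.0]
contact_force: [0.6, 1.0, -0.3]
opening: 0.0312
grip_force: 0.0
```

```bash
python3 -c "
from h import *
s=get_state();print(inb(s),s['clock'],s['contact_force'])"
```

```text
(array([-115.2,  243.5]), np.float64(155.5), np.float64(0.0042)) 8.25 [ 0.62595848  0.98440188 -0.26940862]
```

Call:
play_rows:
  increments:
    - [[-3.5,2.9,0],0,170]
    - [[-3.5,2.9,0],0,170]
    - [[-3.5,2.9,0],0,170]
    - [[-3.5,2.9,0],0,170]
    - [[-3.5,2.9,0],0,170]

```text
clock: 8.75
tcp_pos: [0.5825, 0.0425, 0.1549]
ee_rot: [2.105, 2.332, 0.003]
contact_force: [0.1, 1.0, 0.5]
opening: 0.0315
grip_force: 0.0
```

Call:
play_rows:
  increments:
    - [[-3.4,2.7,0],0,170]
    - [[0,0,0],0,170]
    - [[0,0,0],0,170]
    - [[0,0,0],0,170]
    - [[0,0,0],0,170]

```text
clock: 9.25
tcp_pos: [0.6109, 0.0132, 0.1538]
ee_rot: [-2.104, -2.331, -0.001]
contact_force: [0.1, -0.2, -0.4]
opening: 0.0312
grip_force: 0.0
```

```bash
python3 -c "
from h import *
import cv2
s=get_state();print(inb(s),s['clock'],s['contact_force'])
cv2.imwrite('pics/top4.png',cv2.resize(eyes.grab_frame('top')[120:345,150:465,::-1],None,fx=2.5,fy=2.5,interpolation=cv2.INTER_CUBIC));print(inb())"
```

```text
(array([57.7, 36.3]), np.float64(153.8), np.float64(0.0052)) 9.25 [ 0.05000754 -0.18980729 -0.43372055]
(array([57.8, 35.9]), np.float64(153.7), np.float64(0.005))
```

View pics/top4.png

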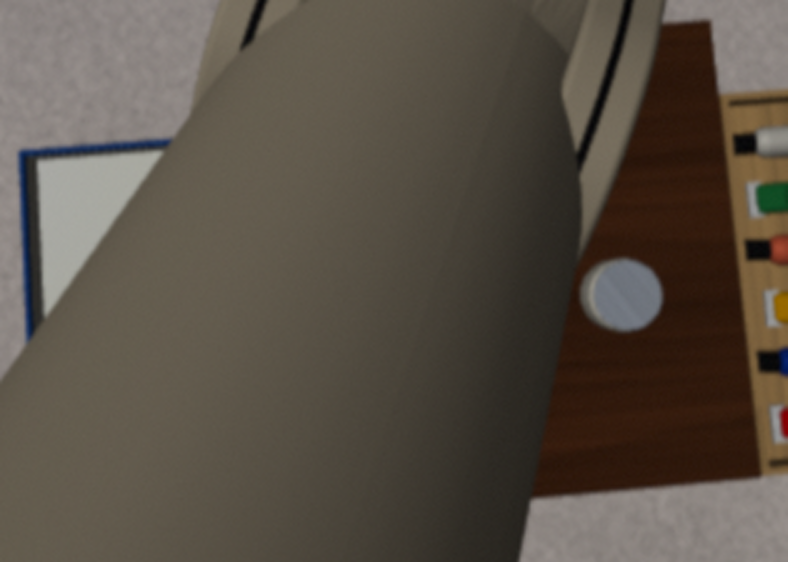

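The arm hides the tray here, but the pot is in place. The mitre piece hasn't been disturbed, so I'll go down and push it.

Call:
play_rows:
  increments:
    - [[0,0,4],0,170]
    - [[0,0,4],0,170]
    - [[0,0,2],0,170]
    - [[0,0,0.8],0,170]
    - [[0,0,0],0,170]

```text
clock: 9.8
tcp_pos: [0.6111, 0.0115, 0.0448]
ee_rot: [-2.106, -2.33, 0.002]
contact_force: [-0.1, 0.1, 0.6]
opening: 0.0315
grip_force: 0.0
```

Call:
play_rows:
  increments:
    - [[1,0,0],0,170]
    - [[1.4,0,0],0,170]
    - [[1.4,0,0],0,170]
    - [[1.4,0,0],0,170]
    - [[1.4,0,0],0,170]

```text
clock: 10.3
tcp_pos: [0.6052, 0.0787, 0.0458]
ee_rot: [-2.106, -2.331, -0.001]
contact_force: [0.0, 0.8, -0.1]
opening: 0.0315
grip_force: 0.1
```

```bash
python3 -c "
from h import *
s=get_state();print(inb(s),s['clock'],s['contact_force'])"
```

```text
(array([ 58.3, 102. ]), np.float64(45.8), np.float64(0.0038)) 10.3 [ 0.04623111  0.81246077 -0.09485971]
```

Call:
play_rows:
  increments:
    - [[1.5,0,0.1],0,170]
    - [[1.5,0,0],0,170]
    - [[1.5,0,0],0,170]
    - [[1.5,0,0],0,170]
    - [[1.5,0,0],0,170]

```text
clock: 10.8
tcp_pos: [0.5975, 0.1524, 0.0444]
ee_rot: [-2.108, -2.33, 0.0]
contact_force: [-0.5, -0.0, -1.1]
opening: 0.031
grip_force: 0.0
```

Call:
play_rows:
  increments:
    - [[1.5,0,0],0,170]
    - [[1.5,0,0],0,170]
    - [[1.5,0,0],0,170]
    - [[1.5,0,0],0,170]
    - [[0.8,0,0],0,170]

```text
clock: 11.3
tcp_pos: [0.5905, 0.2212, 0.0443]
ee_rot: [-2.105, -2.331, -0.001]
contact_force: [-0.4, 0.3, -0.7]
opening: 0.0313
grip_force: 0.0
```

Call:
play_rows:
  increments:
    - [[0,0,-3],0,170]
    - [[0,0,-4],0,170]
    - [[0,0,-4.5],0,170]
    - [[-3,-1.5,0],0,170]
    - [[-4.5,-1.9,0],0,170]

```text
clock: 11.8
tcp_pos: [0.5657, 0.1433, 0.1607]
ee_rot: [2.1, 2.335, 0.006]
contact_force: [0.3, -0.7, -0.8]
opening: 0.0313
grip_force: 0.0
```

Call:
play_rows:
  increments:
    - [[-4.5,-1.9,0],0,170]
    - [[-4.5,-1.9,0],0,170]
    - [[-4.5,-1.9,0],0,170]
    - [[-4.5,-1.9,0],0,170]
    - [[-4.5,-1.9,0],0,170]

```text
clock: 12.3
tcp_pos: [0.4918, -0.0944, 0.1597]
ee_rot: [2.108, 2.329, 0.0]
contact_force: [0.9, 0.1, -0.1]
opening: 0.0312
grip_force: 0.0
```

Call:
play_rows:
  increments:
    - [[-4.5,-1.5,0],0,170]
    - [[-2,-1,0],0,170]
    - [[0,0,0],0,170]
    - [[0,0,0],0,170]
    - [[0,0,0],0,170]

```text
clock: 12.8
tcp_pos: [0.4747, -0.158, 0.1593]
ee_rot: [-2.105, -2.331, -0.001]
contact_force: [-0.4, 0.5, -0.2]
opening: 0.0317
grip_force: 0.0
```

```bash
python3 -c "
from h import *
import cv2
s=get_state();print(inb(s),s['clock'],s['contact_force'])
cv2.imwrite('pics/top5.png',cv2.resize(eyes.grab_frame('top')[120:345,150:465,::-1],None,fx=2.5,fy=2.5,interpolation=cv2.INTER_CUBIC))
cv2.imwrite('pics/scene5.png',cv2.resize(eyes.grab_frame('scene')[90:310,200:500,::-1],None,fx=2.5,fy=2.5,interpolation=cv2.INTER_CUBIC))"
```

```text
(array([ -94.5, -120.9]), np.float64(159.3), np.float64(0.0048)) 12.8 [-0.40527138  0.49793617 -0.17933496]
```

View pics/top5.png

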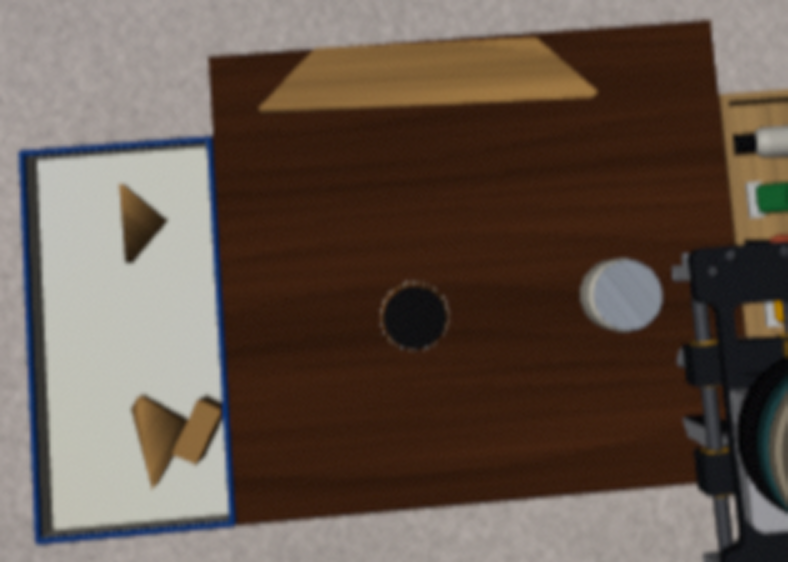

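View pics/scene5.png

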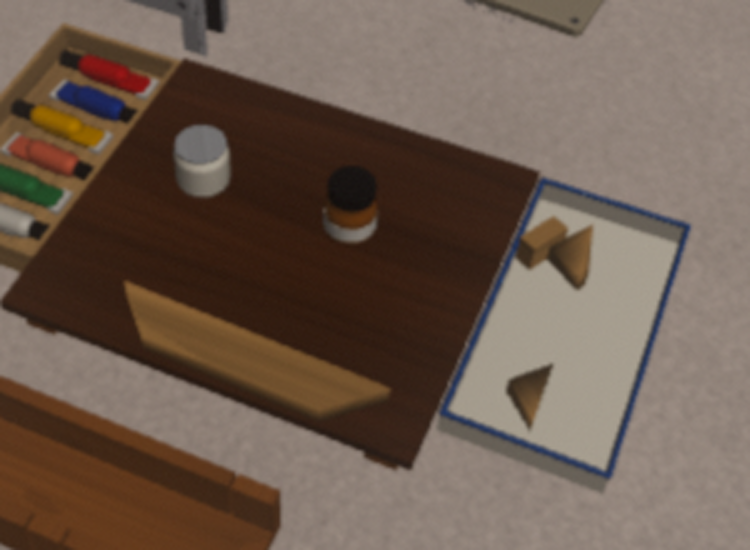

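All three lie in the tray. The mitre is alone at (140,225). The square stands on its edge beside the slant at (197,430), near the tray's board-side wall. I'll check its corner against the board's end (y = 200).

```bash
python3 - <<'E'
from h import *
p={k:np.array(v) for k,v in eyes.camera_params("top").items()}
for z in(.024,.036,.049):
  print(z,[(M.T@(crop(*q,z,p)-B["o"])*1000).round().tolist() for q in[(206,397),(222,405),(197,463),(174,455)]])
E
```

```text
0.024 [[-85.0, 220.0], [-92.0, 208.0], [-135.0, 230.0], [-127.0, 247.0]]
0.036 [[-84.0, 218.0], [-91.0, 206.0], [-133.0, 227.0], [-125.0, 244.0]]
0.049 [[-83.0, 215.0], [-90.0, 203.0], [-131.0, 224.0], [-123.0, 241.0]]
```

The square's corner is about 5 mm clear of the board's end and inside the tray wall, so I'm handing in.

```bash
python3 -c "
from workcell import job
print(job.sign_off())"
```

```text
the job is handed in; nothing more can be done
None
```

I swept all three offcuts into the white tray, clear of the board in the last pictures (the square by about 5 mm), left the bar, jar and pot standing where they were, and handed the job in at about 13 s; no verdict came back.

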